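# Put the drill tooling away in its holders

## Robot

A 7-joint arm with a two-finger parallel gripper is mounted at the origin on the work surface. World frame = base frame: x ahead of the robot, y to its left, z up, the work surface at z = 0. Lengths are in m, angles in rad, forces in N, time in s.
With the tool pointing down it reaches from about 0.425 to 0.925 m from the base axis. Payload 6.8 kg.
Tool frame: the origin (TCP) lies between the finger pads; the fingertips stand 25 mm ahead of it and the grasp point (between the pads) lies 6 mm ahead of it; z points along the fingers, y is the line along which they close (so a half turn about z gives the same grasp; the last joint's range is limited). The gripper opens to 88 mm and grips with 3 to 60 N. Pads are 20 mm wide; open, the fingers measure 115 mm over their backs; the gripper's body (75 mm by 178 mm) begins 61 mm behind the grasp point.
Start: joints at [1.188, 0.477, 0.022, 1.555, -0.011, 1.109, -0.083], TCP at [0.183, -0.65, 0.248] pointing down, gripper open.
Joint ranges: [-2.96, 2.96], [-0.34, 2.1], [-1.41, 1.46], [0.24, 2.44], [-1.37, 4.51], [0.17, 1.92], [-2.96, 2.96]. Speed limits (rad/s): [2.39, 2.39, 3.14, 3.14, 3.14, 3.14, 3.14].

## Interface

Orientations are given as a unit quaternion [w, x, y, z].
In Python, from workcell import telemetry, read_camera, job gives the robot as it stands. The module is installed in compiled form; this text tells all that it offers.
- The arm moves only by the tool servo_tool, never from a script. Its argument "targets" is a list that holds one entry, the list of rows, each a list of 7 numbers: the shift along the tool's x, y, z in cm, then the turn, a rotation vector about the tool's x, y, z in degrees, then the opening, from 0 (shut) to 1 (fully open). In form: [[[x, y, z, wx, wy, wz, gripper], ...]]. A call has 1 to 5 rows; each row shifts and turns the commanded pose from where the row before left it, along the tool's axes as they then stand; what a row does not reach is not made up. A row lasts 1/12 s, in which the tool goes at most 41.7 mm and 7.16 degrees, less where a joint would pass 70% of its speed; a pose out of reach is approached as far as the arm can. A call is refused whole if a number of a shift passes 4.17 or a number of a turn 7.16, either way. A call with a gripper value outside its range is refused whole. The fingers move at their own pace and stop on an object; "force" is the grip in N (left out, the last holds). Time passes only in rows, so rows that do not move let the fingers close. It gives the time, the measured TCP pose, the force, the opening and the grip force at its end, in the units of the state.
- telemetry.get_obs(): the state, without advancing time (a new reading comes with each control period).
- read_camera(name): name is "scene" or "top" or "wrist"; returns a dict with "frame" (400x640x3 uint8, blue, green, red), "range_z" (400x640 float32, m along the optical axis (not along the pixel's ray), 0 where there is no reading), "intrinsics" (3x3 intrinsics, pixels), "eye" and "attitude" of the camera in the world; the wrist camera has in their place "tool_from_camera" (4x4, takes a point from camera to tool coordinates, whose origin is the TCP and whose axes are the flange's). Camera axes: x right, y down, z forward; pixel columns grow to the right and rows downward; lengths in m; the calibration is good to about 2 mm. A picture is of the moment at which its call begins: read the wrist's pose just before it.
- job.finish_job(): hands the job in; it is judged then, once.
The state is a dict: "t": time; "joint_pos": joint angles; "dq": joint speeds; "joint_torque": joint torques, N m; "ee_pos": TCP position; "tcp_rot": TCP orientation; "contact_force": force on the tool from outside, world axes, zero at the start; "moment": the same for the moment, N m; "grip_width": finger opening in m; "grip_force": force on a finger pad.
Only numpy, scipy, OpenCV 4.12 (cv2) and the standard library are available. Lean on these libraries where they do the work, as an engineer would, in place of code of your own. Each camera call takes 0.05 s, during which the arm holds its last target. There are 200 camera calls.

## Task

Tidy up the pillar drill's tooling: put the chuck, the V-block, the parallel bar and the T-handled chuck key each into the low black-and-grey holder of its own shape, the chuck standing upright as it does now and each of the others lying the same way up as now, flat on the holder's floor and inside its walls. Set the parts down rather than dropping them, and leave the little amber jar standing where it is.

Things in the scene. Friction and masses are not known exactly. Their poses are not given: they have to be found in the camera images.
- chuck: Drill chuck, bright steel, loose, standing upright with its three small jaws up: a plain cylinder 44 mm in diameter to 46 mm height, then a cone narrowing to 24 mm diameter at 68 mm, the jaw tips ending at 75 mm. About 0.45 kg. Origin at the centre of its underside, z up; round, so its yaw does not matter.
- vblock: V-block, dark steel, loose: a block 70 mm (x) by 42 mm (y) by 36 mm high with a 90 degree V groove 26 mm wide along x in its top; the two 42 mm-apart side faces are flat, to be gripped. About 0.55 kg. Origin at the centre of its underside, x along the groove, z up.
- bar: Parallel bar, bright steel, loose, lying on its narrow edge: 120 mm (x) by 20 mm (y) by 32 mm high, four dark dots (holes) on each side. About 0.5 kg. Origin at the centre of its underside, x along its length, z up.
- key: T-handled chuck key, steel, loose, lying flat: round shaft along x, 14 mm thick, with a 14 mm crossbar 80 mm long along y, its axis at x = -34 mm; shaft from there to x = +41, then a dark 11 mm tip to x = +56 mm. About 0.13 kg. Origin on the surface it lies on, under the shaft, near the centre of mass (grip the shaft across here); z up.
- holder_round: Fixed, plastic, 3 mm black floor, 4 mm grey walls to 10 mm above the bench; origin on the bench, z up. Round dish for the chuck: 60 mm inside diameter, 68 mm outside. Origin at its centre.
- holder_block: Fixed, plastic, 3 mm black floor, 4 mm grey walls to 10 mm above the bench; origin on the bench, z up. Wide oblong tray for the V-block: inside 86 mm (x) by 58 mm (y), with a 40 mm finger gap in the middle of each long wall. Origin at its centre, x along the longer side; either way round will do.
- holder_bar: Fixed, plastic, 3 mm black floor, 4 mm grey walls to 10 mm above the bench; origin on the bench, z up. Long narrow tray for the parallel bar: inside 136 mm (x) by 36 mm (y), with a 50 mm finger gap in the middle of each long wall. Origin at its centre, x along the longer side; either way round will do.
- holder_key: Fixed, plastic, 3 mm black floor, 4 mm grey walls to 10 mm above the bench; origin on the bench, z up. T-shaped tray for the chuck key. Inside: crossbar channel x -49 to -19 mm, 96 mm long in y; shaft channel 30 mm wide along x to x = +64 mm. No walls beside the shaft for x -15 to +26 mm (finger gaps). Key in place: its origin over this origin, its x along this x (only this way round).
- jar: Small amber glass jar with a white cap, 38 mm in diameter, 50 mm high, standing loose in the midst of the work: fragile, to be left alone. Origin at the centre of its underside, z up.
Mind the look-alikes: they are no part of the job. What is shaped like the key but blue is not meant.

How it is judged:
At the end, for the whole second after the job is handed in: Chuck in the round dish, V-block in the wide tray, bar in the long, key in the T: each within 14 mm of its holder's centre, underside under 6.5 mm above the bench, tilt under 0.1 rad, the last three within 0.3 rad of the holder's direction, at rest; jar within 40 mm of its start (horizontal distance between chuck and holder_round below 0.014 m and z of chuck in the frame of holder_round below 0.0065 m and angle between each of chuck, vblock, bar, key's own z axis and vertical below 0.1 rad and linear speed of each of chuck, vblock, bar, key below 0.02 m/s and horizontal distance between vblock and holder_block below 0.014 m and z of vblock in the frame of holder_block below 0.0065 m and angle between the x axis of vblock and the x axis of holder_block, either way round below 0.3 rad and horizontal distance between bar and holder_bar below 0.014 m and z of bar in the frame of holder_bar below 0.0065 m and angle between the x axis of bar and the x axis of holder_bar, either way round below 0.3 rad and horizontal distance between key and holder_key below 0.014 m and z of key in the frame of holder_key below 0.0065 m and angle between the x axis of key and the x axis of holder_key, either way round below 0.3 rad and distance of jar from where it was at the start of the episode below 0.04 m); the robot touches nothing.
It fails at once if the chuck is dropped into its holder (falls in faster than 0.6 m/s) (horizontal distance between chuck and holder_round below 0.03 m and z of chuck in the frame of holder_round below 0.05 m and linear speed of chuck above 0.6 m/s).
It fails at once if the vblock is dropped into its holder (falls in faster than 0.6 m/s) (horizontal distance between vblock and holder_block below 0.03 m and z of vblock in the frame of holder_block below 0.05 m and linear speed of vblock above 0.6 m/s).
It fails at once if the bar is dropped into its holder (falls in faster than 0.6 m/s) (horizontal distance between bar and holder_bar below 0.03 m and z of bar in the frame of holder_bar below 0.05 m and linear speed of bar above 0.6 m/s).
It fails at once if the key is dropped into its holder (falls in faster than 0.6 m/s) (horizontal distance between key and holder_key below 0.03 m and z of key in the frame of holder_key below 0.05 m and linear speed of key above 0.6 m/s).
It fails at once if the amber jar is knocked over or pushed 40 mm or more from its place (distance of jar from where it was at the start of the episode above 0.04 m or angle between jar's own z axis and vertical above 0.5 rad).
It also fails if it takes over 115 s, if anything falls off the work surface, if the arm or the gripper's body presses on something with over 40 N, if the wrist force passes 120 N, or if a joint passes its speed limit or range.

## Working session

There is one attempt and no reset: what is moved stays moved. The work goes in short steps, Python scripts to look and compute and a tool call to move; the robot and the scene stay as the last step left them, time stands still between calls to the robot, and variables do not carry over. Pictures are saved under pics/ and viewed, at most 14 in all, crops included, and the job is handed in when it is done.

Besides the shell and the picture viewer there is one more tool, called after "Emit:" as name(argument=value, ...), one argument or row to a line, values as JSON. servo_tool: Moves the arm, as the interface text tells. Its arguments: {"type":"object","properties":{"targets":{"type":"array"},"force":{"type":"number"}},"required":["targets"]}

```bash
mkdir -p pics; python3 - <<'E'
from workcell import telemetry, read_camera
import cv2,numpy as np
o=telemetry.get_obs();print({k:np.round(v,3) for k,v in o.items()})
for n in ["top","scene"]:
    c=read_camera(n);cv2.imwrite(f"pics/{n}0.png",c["frame"]);np.savez(f"{n}0.npz",**c)
    print(n,c["intrinsics"],c["eye"],c["attitude"])
E
```

```text
{'t': np.float64(0.0), 'joint_pos': array([ 1.188,  0.478,  0.022,  1.556, -0.011,  1.109, -0.083]), 'dq': array([-0.   , -0.001, -0.   ,  0.   , -0.001,  0.   , -0.001]), 'joint_torque': array([ 0.0000e+00, -5.8285e+01,  1.5350e+00, -2.7261e+01, -5.4000e-02,
        1.7000e-02,  0.0000e+00]), 'ee_pos': array([ 0.183, -0.649,  0.247]), 'tcp_rot': array([-0.001,  0.991,  0.137, -0.   ]), 'contact_force': array([ 0.359, -0.632, -0.791]), 'moment': array([-0.009,  0.025,  0.009]), 'grip_force': np.float64(0.0), 'grip_width': np.float64(0.088)}
top [[393.86306812   0.         325.21815127]
 [  0.         393.86306812 197.105063  ]
 [  0.           0.           1.        ]] [ 0.32548381 -0.05337069  1.15252631] [ 0.05456847 -0.69644952  0.71320003 -0.05767201]
scene [[368.67475854   0.         322.2584745 ]
 [  0.         368.67475854 201.82195282]
 [  0.           0.           1.        ]] [1.05766593 0.12169399 0.70132597] [-0.20029955  0.56677266  0.75147183 -0.27191715]
```

View pics/top0.png

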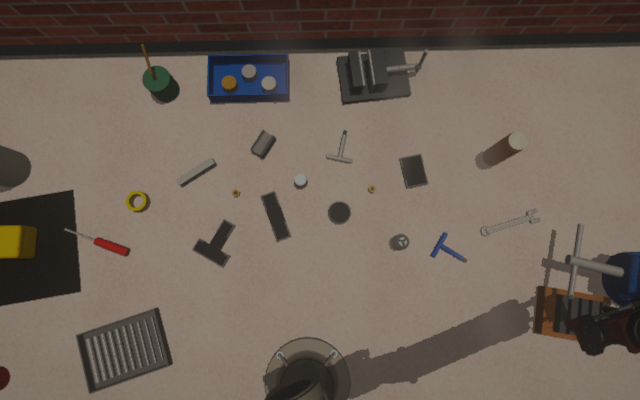

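View pics/scene0.png

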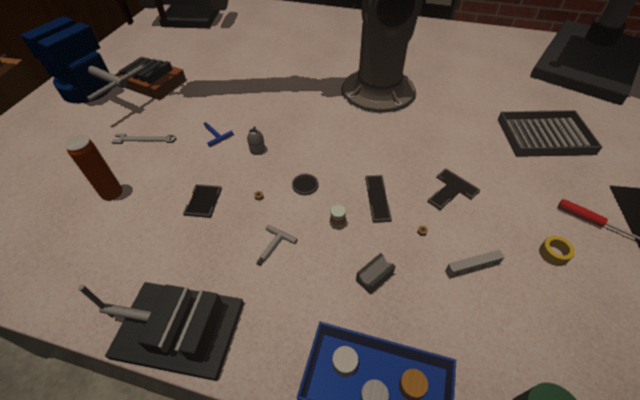

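The top view shows the chuck (401,241), V-block (263,144), bar (196,172), grey key (342,150), jar (300,181), round dish (339,212), wide tray (414,171), bar tray (276,216) and T tray (215,243). The blue key at (450,247) is a decoy. Next I measure them all.

```bash
cat > h.py <<'E'
import numpy as np,cv2
from scipy.spatial.transform import Rotation as R
from workcell import telemetry, read_camera
def rot(q): return R.from_quat(np.roll(q,-1))
def cloud(c,T=None):
    d=np.asarray(c["range_z"],float);v,u=np.mgrid[:d.shape[0],:d.shape[1]];K=c["intrinsics"]
    P=np.stack([(u-K[0,2])*d/K[0,0],(v-K[1,2])*d/K[1,1],d],-1)
    if T is None: W=P@rot(c["attitude"]).as_matrix().T+c["eye"]
    else: W=P@T[:3,:3].T+T[:3,3]
    W[d==0]=np.nan
    return W
def wrist(fn=None):
    o=telemetry.get_obs();c=read_camera("wrist")
    T=np.eye(4);T[:3,:3]=rot(o["tcp_rot"]).as_matrix();T[:3,3]=o["ee_pos"]
    if fn: cv2.imwrite(fn,c["frame"])
    return c,cloud(c,T@c["tool_from_camera"]),o
E
python3 - <<'E'
from h import *
c=dict(np.load("top0.npz"));W=cloud(c);f=c["frame"]
print("bench z",[np.round(W[v,u],4) for u,v in [(300,110),(240,300),(450,200),(150,300)]])
px=dict(chuck=(401,241),vblock=(263,144),bar=(196,172),key=(342,150),jar=(300,181),hround=(339,212),hblock=(414,171),hbar=(276,216),hkey=(215,243))
for n,(u,v) in px.items():
    s=(slice(v-35,v+36),slice(u-35,u+36));w=W[s]
    h=w[...,2]
    m=(h>(0.004 if n[0]=='h' else 0.006)).astype(np.uint8)
    if n[0]=='h': m|=((f[s].max(-1)<75)&(h<.02)).astype(np.uint8)
    k,l,st,ce=cv2.connectedComponentsWithStats(m,connectivity=8)
    i=1+np.argmin(np.hypot(*(ce[1:]-35).T)+ (st[1:,4]<30)*100)
    p=w[l==i];p=p[~np.isnan(p[:,0])]
    r=cv2.minAreaRect((p[:,:2]*1000).astype(np.float32))
    print(n,len(p),"mean",np.round(p.mean(0),3),"zmax",round(p[:,2].max(),3),"rect mm c",np.round(r[0],1),np.round(r[1],1),round(r[2],1))
E
```

```text
bench z [array([ 0.7843,  0.0105, -0.0036]), array([0.2197, 0.1885, 0.0005]), array([ 0.4929, -0.4304, -0.0011]), array([0.226 , 0.4431, 0.0025])]
chuck 226 mean [ 0.37  -0.264  0.054] zmax 0.077 rect mm c [ 370.1 -267.9] [40.8 41.5] 84.7
vblock 412 mean [0.668 0.119 0.029] zmax 0.041 rect mm c [673.8 124.5] [56.5 72.2] 57.4
bar 403 mean [0.588 0.314 0.028] zmax 0.038 rect mm c [593.8 318.3] [ 31.5 120.8] 32.2
key 233 mean [ 0.646 -0.11   0.012] zmax 0.018 rect mm c [655.4 -99.4] [101.4  74.6] 8.2
jar 160 mean [0.551 0.009 0.042] zmax 0.053 rect mm c [554.    9.5] [34.6 35.5] 0.4
hround 419 mean [ 0.462 -0.1    0.004] zmax 0.014 rect mm c [461.3 -99.2] [65.9 68.3] 6.9
hblock 680 mean [ 0.583 -0.326  0.003] zmax 0.015 rect mm c [ 581.2 -326.1] [96.2 68.2] 8.9
hbar 735 mean [0.456 0.086 0.004] zmax 0.015 rect mm c [456.2  85.5] [151.2  46.7] 20.7
hkey 883 mean [0.377 0.26  0.005] zmax 0.016 rect mm c [389.7 255.1] [106.7 124.7] 64.5
```

```bash
cat >> h.py <<'E'
def plan(x,y,z,yaw=None):
    """tool-frame moves from the present pose: turn about z first, then shift (cm)"""
    o=telemetry.get_obs();M=rot(o["tcp_rot"]);m=M.as_matrix();p=o["ee_pos"]
    psi=np.degrees(np.arctan2(m[1,0],m[0,0]))
    t=0
    if yaw is not None:
        t=-(((yaw-psi)+90)%180-90)
    a=np.radians(psi-t);d=np.array([x,y,z])-p
    s=[np.cos(a)*d[0]+np.sin(a)*d[1],np.sin(a)*d[0]-np.cos(a)*d[1],-d[2]]
    print("t",round(float(o["t"]),2),"pos",np.round(p,4),"yaw",round(psi,1),"tilt",np.round(m[:2,2],3),"| turn wz",round(t,1),"shift cm",np.round(np.array(s)*100,2),"j7",round(o["joint_pos"][6],2),"w",round(float(o["grip_width"]),4))
E
python3 - <<'E'
from h import *
c=read_camera("wrist");print(c["tool_from_camera"],c["intrinsics"])
plan(.37,-.265,.25)
plan(.37,-.265,.25,0)
E
```

```text
[[-8.51067092e-04 -9.59202333e-01 -2.82719223e-01  7.68369177e-02]
 [ 9.99999482e-01 -9.74260658e-04  2.95156602e-04 -6.08710530e-04]
 [-5.58557118e-04 -2.82718826e-01  9.59202666e-01 -1.37355855e-01]
 [ 0.00000000e+00  0.00000000e+00  0.00000000e+00  1.00000000e+00]] [[288.59647713   0.         323.61722274]
 [  0.         288.59647713 200.29361576]
 [  0.           0.           1.        ]]
t 0.15 pos [ 0.183  -0.6493  0.247 ] yaw 15.7 tilt [-0.     0.001] | turn wz 0 shift cm [ 28.42 -31.92  -0.3 ] j7 -0.08 w 0.088
t 0.15 pos [ 0.183  -0.6493  0.247 ] yaw 15.7 tilt [-0.     0.001] | turn wz 15.7 shift cm [ 18.7  -38.43  -0.3 ] j7 -0.08 w 0.088
```

Emit:
servo_tool(
  targets=[
    [[2.58,-2.9,0,0,0,0,1],[2.58,-2.9,0,0,0,0,1],[2.58,-2.9,0,0,0,0,1],[2.58,-2.9,0,0,0,0,1],[2.58,-2.9,0,0,0,0,1]],
  ],
)

```text
t: 0.57
ee_pos: [0.2684, -0.4733, 0.2474]
tcp_rot: [-0.0, 0.991, 0.137, -0.0]
contact_force: [1.6, -0.7, -0.0]
grip_width: 0.0877
grip_force: 0.0
```

Emit:
servo_tool(
  targets=[
    [[2.58,-2.9,0,0,0,0,1],[2.58,-2.9,0,0,0,0,1],[2.58,-2.9,0,0,0,0,1],[2.58,-2.9,0,0,0,0,1],[2.58,-2.9,0,0,0,0,1]],
  ],
)

```text
t: 0.98
ee_pos: [0.3531, -0.2987, 0.2477]
tcp_rot: [0.0, 0.991, 0.137, -0.0]
contact_force: [0.9, -0.3, -0.6]
grip_width: 0.0878
grip_force: 0.0
```

Emit:
servo_tool(
  targets=[
    [[2.58,-2.9,0,0,0,0,1],[0,0,0,0,0,0,1],[0,0,0,0,0,0,1],[0,0,0,0,0,0,1]],
  ],
)

```text
t: 1.32
ee_pos: [0.3694, -0.2661, 0.2476]
tcp_rot: [0.0, 0.991, 0.137, -0.0]
contact_force: [-0.5, 0.1, -0.2]
grip_width: 0.0878
grip_force: 0.0
```

```bash
python3 - <<'E'
from h import *
c,W,o=wrist("pics/w1.png");np.savez("w1.npz",W=W,f=c["frame"])
plan(.37,-.265,.25)
h=W[...,2];print(np.nanpercentile(h,[5,25,50,75,95]))
E
```

```text
t 1.37 pos [ 0.3691 -0.2667  0.2475] yaw 15.6 tilt [-0. -0.] | turn wz 0 shift cm [ 0.13 -0.14 -0.25] j7 -0.84 w 0.088
[-7.82896827e-04  9.77255661e-05  8.81236925e-04  2.81417377e-01
  3.36907190e-01]
```

View pics/w1.png

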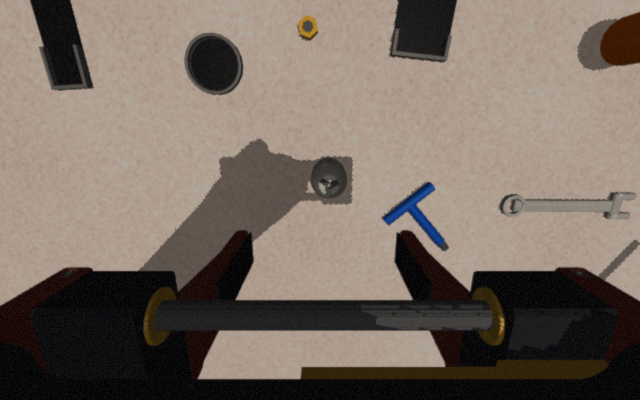

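```bash
cat >> h.py <<'E'
def comp(W,m,xy,tol=.06):
    """points of the masked components within tol of xy"""
    m=m&(np.hypot(W[...,0]-xy[0],W[...,1]-xy[1])<tol)
    k,l,st,ce=cv2.connectedComponentsWithStats(m.astype(np.uint8),connectivity=8)
    i=1+np.argmax(st[1:,4]);return W[l==i]
def circ(p):
    from scipy.optimize import least_squares
    r=least_squares(lambda q:np.hypot(p[:,0]-q[0],p[:,1]-q[1])-q[2],[*p[:,:2].mean(0),.03],loss="soft_l1",f_scale=.002)
    return r.x
def rect(p):
    r=cv2.minAreaRect((p[:,:2]*1000).astype(np.float32));(w,h),a=r[1],r[2]
    if w<h: w,h,a=h,w,a+90
    return np.round(r[0],1),np.round((w,h),1),round((a+90)%180-90,1)
E
python3 - <<'E'
from h import *
d=np.load("w1.npz");W=d["W"];h=W[...,2]
for lo,hi in [(.066,.09),(.05,.06)]:
    p=comp(W,(h>lo)&(h<hi),(.37,-.266),.04);print(len(p),p.mean(0).round(4),circ(p).round(4),p[:,2].max())
print("full",rect(comp(W,(h>.01)&(h<.1),(.37,-.266),.05)))
p=comp(W,(h>.0075)&(h<.014),(.462,-.1),.05);print("dish",len(p),p.mean(0).round(4),circ(p).round(4))
E
```

```text
394 [ 0.3733 -0.2705  0.0703] [ 0.3729 -0.2705  0.0088] 0.07775222259303516
322 [ 0.3774 -0.2686  0.0548] [ 0.3722 -0.2707  0.0179] 0.05999992994122649
full (array([ 372.5, -270.8]), array([44.2, 42.2]), 16.1)
dish 667 [ 0.4648 -0.1013  0.01  ] [ 0.4635 -0.1024  0.0317]
```

```bash
python3 -c "
from h import *
plan(.3722,-.2708,.038)"
```

```text
t 1.37 pos [ 0.3691 -0.2667  0.2475] yaw 15.6 tilt [-0. -0.] | turn wz 0 shift cm [ 0.19  0.48 20.95] j7 -0.84 w 0.088
```

Emit:
servo_tool(
  targets=[
    [[0.19,0.48,2.0,0,0,0,1],[0,0,4,0,0,0,1],[0,0,4,0,0,0,1],[0,0,4,0,0,0,1],[0,0,3,0,0,0,1]],
  ],
)

```text
t: 1.78
ee_pos: [0.371, -0.2709, 0.075]
tcp_rot: [-0.0, 0.991, 0.135, -0.001]
contact_force: [-0.8, -1.0, 0.0]
grip_width: 0.0881
grip_force: 0.0
```

Emit:
servo_tool(
  targets=[
    [[0,0,2,0,0,0,1],[0,0,1.95,0,0,0,1],[0,0,0,0,0,0,1],[0,0,0,0,0,0,1]],
  ],
)

```text
t: 2.12
ee_pos: [0.3717, -0.2706, 0.0375]
tcp_rot: [-0.001, 0.991, 0.136, -0.001]
contact_force: [-0.2, 0.6, 0.6]
grip_width: 0.0872
grip_force: 0.0
```

Emit:
servo_tool(
  targets=[
    [[0,0,0,0,0,0,0.2],[0,0,0,0,0,0,0.2],[0,0,0,0,0,0,0.2],[0,0,0,0,0,0,0.2],[0,0,0,0,0,0,0.2]],
  ],
  force=35,
)

```text
t: 2.53
ee_pos: [0.3733, -0.2701, 0.0389]
tcp_rot: [0.0, 0.991, 0.137, 0.001]
contact_force: [-0.2, -0.2, -0.4]
grip_width: 0.0579
grip_force: 0.0
```

Emit:
servo_tool(
  targets=[
    [[0,0,0,0,0,0,0.2],[0,0,0,0,0,0,0.2],[0,0,0,0,0,0,0.2],[0,0,0,0,0,0,0.2]],
  ],
)

```text
t: 2.87
ee_pos: [0.3733, -0.2702, 0.0385]
tcp_rot: [0.0, 0.991, 0.137, 0.0]
contact_force: [-0.2, -2.2, 3.9]
grip_width: 0.0436
grip_force: 35.0
```

Emit:
servo_tool(
  targets=[
    [[0,0,-0.5,0,0,0,0.2],[0,0,-1.5,0,0,0,0.2],[0,0,-2,0,0,0,0.2],[0,0,-1,0,0,0,0.2],[0,0,0,0,0,0,0.2]],
  ],
)

```text
t: 3.28
ee_pos: [0.3737, -0.2701, 0.0897]
tcp_rot: [0.001, 0.991, 0.137, 0.001]
contact_force: [0.3, -0.6, -4.8]
grip_width: 0.0432
grip_force: 35.0
```

```bash
python3 -c "
from h import *
plan(.4635,-.1024,.085)"
```

```text
t 3.28 pos [ 0.3737 -0.2701  0.0897] yaw 15.7 tilt [ 0.002 -0.001] | turn wz 0 shift cm [ 13.19 -13.7    0.47] j7 -0.92 w 0.0432
```

Emit:
servo_tool(
  targets=[
    [[1.5,-1.5,0,0,0,0,0.2],[2.5,-2.6,0,0,0,0,0.2],[2.5,-2.6,0,0,0,0,0.2],[2.5,-2.6,0,0,0,0,0.2],[2.5,-2.6,0,0,0,0,0.2]],
  ],
)

```text
t: 3.7
ee_pos: [0.451, -0.1224, 0.0872]
tcp_rot: [-0.0, 0.991, 0.137, -0.001]
contact_force: [0.4, -0.1, -4.8]
grip_width: 0.0435
grip_force: 35.0
```

Emit:
servo_tool(
  targets=[
    [[1.7,-1.8,0,0,0,0,0.2],[0,0,1,0,0,0,0.2],[0,0,1.5,0,0,0,0.2],[0,0,0.7,0,0,0,0.2],[0,0,0,0,0,0,0.2]],
  ],
)

```text
t: 4.12
ee_pos: [0.4606, -0.102, 0.054]
tcp_rot: [-0.001, 0.991, 0.137, -0.002]
contact_force: [-0.8, 0.7, -5.0]
grip_width: 0.043
grip_force: 35.0
```

```bash
python3 -c "
from h import *
plan(.4635,-.1024,.042)"
```

```text
t 4.12 pos [ 0.4606 -0.102   0.054 ] yaw 15.7 tilt [-0.005  0.001] | turn wz 0 shift cm [0.27 0.11 1.2 ] j7 -1.38 w 0.043
```

Emit:
servo_tool(
  targets=[
    [[0.2,0.1,0.5,0,0,0,0.2],[0,0,0.4,0,0,0,0.2],[0,0,0.25,0,0,0,0.2],[0,0,0,0,0,0,0.2],[0,0,0,0,0,0,0.2]],
  ],
)

```text
t: 4.53
ee_pos: [0.465, -0.1027, 0.0447]
tcp_rot: [0.0, 0.991, 0.137, 0.0]
contact_force: [0.4, 0.7, -3.5]
grip_width: 0.0435
grip_force: 35.0
```

Emit:
servo_tool(
  targets=[
    [[0,0,0.15,0,0,0,0.2],[0,0,0.1,0,0,0,0.2],[0,0,0,0,0,0,0.2]],
  ],
)

```text
t: 4.78
ee_pos: [0.465, -0.1025, 0.0422]
tcp_rot: [0.0, 0.991, 0.137, 0.0]
contact_force: [-0.9, 0.2, -5.5]
grip_width: 0.0432
grip_force: 35.0
```

Emit:
servo_tool(
  targets=[
    [[0,0,0.1,0,0,0,0.2],[0,0,0,0,0,0,0.2],[0,0,0,0,0,0,0.6],[0,0,0,0,0,0,0.75],[0,0,0,0,0,0,0.8]],
  ],
)

```text
t: 5.2
ee_pos: [0.4655, -0.1025, 0.0414]
tcp_rot: [0.0, 0.991, 0.137, 0.001]
contact_force: [0.9, -0.0, -0.2]
grip_width: 0.06
grip_force: 0.0
```

Emit:
servo_tool(
  targets=[
    [[0,0,0,0,0,0,0.8],[0,0,0,0,0,0,0.8],[0,0,-1,0,0,0,0.8],[0,0,-3,0,0,0,0.8],[0,0,-4,0,0,0,1]],
  ],
)

```text
t: 5.62
ee_pos: [0.4629, -0.1021, 0.1205]
tcp_rot: [-0.001, 0.991, 0.137, -0.003]
contact_force: [0.5, -0.1, 0.8]
grip_width: 0.0738
grip_force: 0.0
```

Emit:
servo_tool(
  targets=[
    [[0,0,-4,0,0,0,1],[0,0,-4,0,0,0,1],[0,0,-4,0,0,0,1],[0,0,0,0,0,0,1],[0,0,0,0,0,0,1]],
  ],
)

```text
t: 6.03
ee_pos: [0.4664, -0.1027, 0.2442]
tcp_rot: [0.001, 0.991, 0.137, 0.003]
contact_force: [-0.3, -0.2, -0.7]
grip_width: 0.0879
grip_force: 0.0
```

```bash
python3 - <<'E'
from h import *
c,W,o=wrist("pics/w2.png");np.savez("w2.npz",W=W,f=c["frame"])
h=W[...,2]
p=comp(W,(h>.055)&(h<.1),(.465,-.102),.04);print("chuck",len(p),circ(p).round(4),p[:,2].max())
plan(.585,-.04,.25)
m=(h>.0055)&(h<.1)
k,l,st,ce=cv2.connectedComponentsWithStats(m.astype(np.uint8))
for i in range(1,k):
    if st[i,4]>150: q=W[l==i];print(i,st[i],q.mean(0).round(3),rect(q),q[:,2].max().round(3))
E
```

```text
chuck 829 [ 0.4661 -0.1014  0.0124] 0.08019575673044005
t 6.08 pos [ 0.465  -0.1026  0.2421] yaw 15.7 tilt [ 0.002 -0.001] | turn wz 0 shift cm [13.24 -2.77 -0.79] j7 -1.26 w 0.0878
1 [ 332    0   66   73 1512] [ 0.637 -0.109  0.013] (array([ 651.8, -113. ]), array([79.8, 67.8]), 76.3) 0.017
2 [ 77  48  25  21 391] [0.529 0.2   0.012] (array([529. , 200.9]), array([23.7, 20.7]), -73.3) 0.015
3 [ 231   59   41   40 1217] [0.556 0.005 0.043] (array([556.5,   6.8]), array([36.7, 36.2]), 19.2) 0.053
4 [150  83  45  43 545] [0.508 0.102 0.01 ] (array([503.9, 100. ]), array([47. , 45.3]), 19.1) 0.013
5 [497  96  61  28 447] [ 0.62  -0.321  0.01 ] (array([ 616. , -321.4]), array([67.2, 26.9]), -79.9) 0.013
12 [ 38 115  48  46 505] [0.431 0.227 0.009] (array([426.3, 229.5]), array([43.2, 39.2]), -30.9) 0.012
24 [402 140  19  19 258] [ 0.532 -0.2    0.012] (array([ 531.9, -200.4]), array([23.7, 20.7]), 86.3) 0.016
29 [483 150  58  27 375] [ 0.546 -0.333  0.01 ] (array([ 550. , -332.9]), array([68.2, 27.4]), -80.8) 0.012
31 [ 297  153   51   51 1611] [ 0.47  -0.1    0.047] (array([ 464.2, -101.3]), array([66.8, 65.6]), -68.5) 0.08
38 [167 163  41  38 426] [0.408 0.067 0.009] (array([411.9,  68.9]), array([47.8, 45.4]), 19.4) 0.012
39 [  0 170  72  48 541] [0.338 0.257 0.009] (array([351.3, 263.5]), array([86.5, 40.3]), 59.9) 0.012
43 [198 365  38  14 319] [ 0.109 -0.018  0.011] (array([106.4, -24.6]), array([57.6, 21.9]), -88.9) 0.015
```

View pics/w2.png

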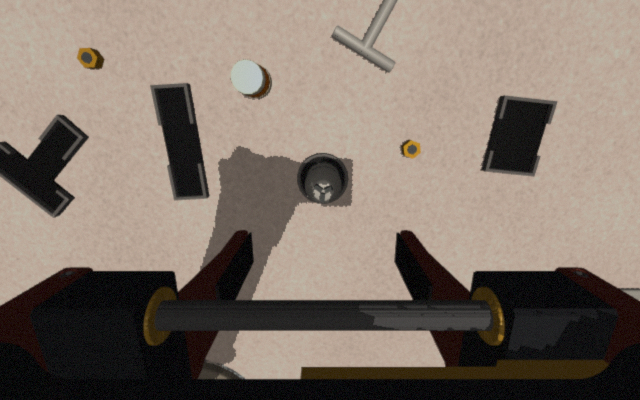

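Chuck is upright in its dish (323,180). Now I'll get a closer look at the key, V-block and bar.

```bash
python3 -c "
from h import *
plan(.55,.06,.25)"
```

```text
t 6.08 pos [ 0.465  -0.1026  0.2421] yaw 15.7 tilt [ 0.002 -0.001] | turn wz 0 shift cm [ 12.59 -13.34  -0.79] j7 -1.26 w 0.0878
```

Emit:
servo_tool(
  targets=[
    [[2.5,-2.66,-0.16,0,0,0,1],[2.5,-2.66,-0.16,0,0,0,1],[2.5,-2.66,-0.16,0,0,0,1],[2.5,-2.66,-0.16,0,0,0,1],[2.5,-2.66,-0.16,0,0,0,1]],
  ],
)

```text
t: 6.5
ee_pos: [0.5485, 0.0608, 0.2472]
tcp_rot: [-0.0, 0.991, 0.137, -0.002]
contact_force: [0.5, 0.1, 0.8]
grip_width: 0.0879
grip_force: 0.0
```

Emit:
servo_tool(
  targets=[
    [[0,0,0,0,0,0,1],[0,0,0,0,0,0,1],[0,0,0,0,0,0,1],[0,0,0,0,0,0,1]],
  ],
)

```text
t: 6.83
ee_pos: [0.5482, 0.0577, 0.248]
tcp_rot: [0.0, 0.991, 0.136, -0.001]
contact_force: [0.9, 0.0, -0.6]
grip_width: 0.0875
grip_force: 0.0
```

```bash
python3 - <<'E'
from h import *
c,W,o=wrist("pics/w3.png");np.savez("w3.npz",W=W,f=c["frame"])
h=W[...,2]
plan(.64,-.1,.25)
m=(h>.0055)&(h<.1)
k,l,st,ce=cv2.connectedComponentsWithStats(m.astype(np.uint8))
for i in range(1,k):
    if st[i,4]>150: q=W[l==i];print(i,st[i],q.mean(0).round(3),rect(q),q[:,2].max().round(3))
E
```

```text
t 6.88 pos [0.5484 0.0576 0.2483] yaw 15.6 tilt [-0.002 -0.001] | turn wz 0 shift cm [ 4.58 17.65 -0.17] j7 -1.63 w 0.088
1 [ 535    0  105   32 2162] [ 0.81  -0.184  0.018] (array([ 815.3, -184.7]), array([128. ,  22.8]), -84.1) 0.025
2 [ 266   20   72   78 2810] [0.672 0.118 0.032] (array([672.2, 118.5]), array([70.1, 42.4]), -32.6) 0.039
3 [  66   58  114   50 2722] [0.593 0.31  0.029] (array([592.5, 314.8]), array([121.3,  20.9]), -57.8) 0.035
4 [ 434   86   76   85 1493] [ 0.651 -0.11   0.013] (array([ 666.1, -115.5]), array([96.8, 80.1]), -13.5) 0.017
5 [  0  95  15  43 441] [0.512 0.458 0.013] (array([510.9, 461.5]), array([52.6, 17.1]), 0.6) 0.023
6 [204 152  20  17 257] [0.53  0.201 0.012] (array([529.5, 201.2]), array([22.8, 21.1]), -14.2) 0.014
7 [347 164  33  36 893] [0.56  0.012 0.043] (array([558.1,  10.4]), array([35.9, 35.6]), -75.8) 0.053
8 [267 180  36  36 329] [0.51  0.103 0.01 ] (array([503.8, 100.6]), array([47.1, 44.2]), 18.9) 0.012
10 [576 190  58  24 396] [ 0.62  -0.319  0.01 ] (array([ 616. , -321.2]), array([69.7, 27.2]), -80.5) 0.014
15 [161 206  41  39 278] [0.433 0.227 0.01 ] (array([425.9, 230.4]), array([43.6, 37.3]), -30.9) 0.012
21 [488 226  19  18 230] [ 0.532 -0.199  0.012] (array([ 531.7, -199.6]), array([23.1, 21.7]), -34.8) 0.015
23 [109 229  37  42 327] [0.368 0.303 0.009] (array([367.6, 291.1]), array([60.2, 39.8]), 56.3) 0.013
26 [561 235  54  23 363] [ 0.546 -0.334  0.009] (array([ 549.7, -332.9]), array([68.9, 27.7]), -80.0) 0.012
32 [275 246  33  32 293] [0.406 0.067 0.01 ] (array([411.9,  69.1]), array([48. , 44.3]), 19.0) 0.013
```

View pics/w3.png

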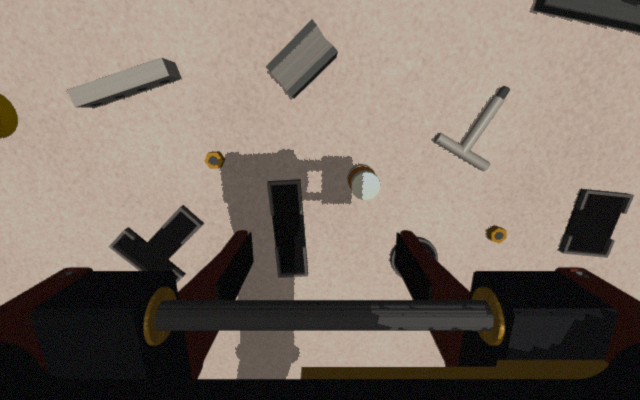

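```bash
python3 - <<'E'
from h import *
from scipy.optimize import least_squares
W=np.load("w3.npz")["W"];h=W[...,2]
p=comp(W,(h>.0055)&(h<.03),(.655,-.11),.1)
q=p[p[:,2]>.011][:,:2]   # ridge tops
def loc(v,q): 
    c,s=np.cos(v[2]),np.sin(v[2]);d=q-v[:2];return d[:,0]*c+d[:,1]*s,-d[:,0]*s+d[:,1]*c
def seg(x,y,a,b): return np.hypot(x-np.clip(x,a[0],b[0]),y-np.clip(y,a[1],b[1]))
def f(v):
    x,y=loc(v,q);return np.minimum(seg(x,y,(-34,0),(56,0)),seg(x,y,(-34,-40),(-34,40)))
q=q*1000
r=least_squares(f,[658.8,-113.7,np.radians(-13.5)],loss="soft_l1");print(r.x[:2],np.degrees(r.x[2]),np.sqrt(np.mean(r.fun**2)))
x,y=loc(r.x,p[:,:2]*1000);print(x.min(),x.max(),y.min(),y.max())
plan(r.x[0]/1e3,r.x[1]/1e3,.10,np.degrees(r.x[2]))
E
```

```text
[ 658.48314794 -112.85571981] -13.695625477561354 3.2585004255008867
-40.53307969229144 56.42547601032816 -40.980339638385566 39.07026989263966
t 6.88 pos [0.5484 0.0576 0.2483] yaw 15.6 tilt [-0.002 -0.001] | turn wz 29.3 shift cm [14.73 13.96 14.83] j7 -1.63 w 0.088
```

Emit:
servo_tool(
  targets=[
    [[0,0,0,0,0,5.86,0.5],[0,0,0,0,0,5.86,0.5],[0,0,0,0,0,5.86,0.5],[0,0,0,0,0,5.86,0.5],[0,0,0,0,0,5.86,0.5]],
  ],
)

```text
t: 7.3
ee_pos: [0.5487, 0.0578, 0.249]
tcp_rot: [0.0, 0.993, -0.122, -0.0]
contact_force: [0.4, 0.3, -0.9]
grip_width: 0.0579
grip_force: 0.0
```

Emit:
servo_tool(
  targets=[
    [[2.94,2.79,0,0,0,0,0.5],[2.94,2.79,0,0,0,0,0.5],[2.94,2.79,0,0,0,0,0.5],[2.94,2.79,0,0,0,0,0.5],[2.94,2.79,0,0,0,0,0.5]],
  ],
)

```text
t: 7.72
ee_pos: [0.6593, -0.114, 0.2492]
tcp_rot: [0.0, 0.993, -0.119, -0.0]
contact_force: [-0.1, 0.3, 1.1]
grip_width: 0.0442
grip_force: 0.0
```

Emit:
servo_tool(
  targets=[
    [[0,0,3.8,0,0,0,0.5],[0,0,4,0,0,0,0.5],[0,0,4,0,0,0,0.5],[0,0,3,0,0,0,0.5],[0,0,0,0,0,0,0.5]],
  ],
)

```text
t: 8.13
ee_pos: [0.6538, -0.1118, 0.0941]
tcp_rot: [0.0, 0.993, -0.119, -0.006]
contact_force: [-0.6, 0.9, -1.4]
grip_width: 0.0436
grip_force: 0.0
```

```bash
python3 -c "
from h import *
plan(.6585,-.1135,.027,-13.6)"
```

```text
t 8.13 pos [ 0.6538 -0.1118  0.0941] yaw -13.7 tilt [-0.012  0.001] | turn wz -0.1 shift cm [0.49 0.06 6.71] j7 -1.84 w 0.0436
```

Emit:
servo_tool(
  targets=[
    [[0,0,2,0,0,0,0.5],[0,0,2,0,0,0,0.5],[0,0,1,0,0,0,0.5],[0,0,0,0,0,0,0.5],[0,0,0,0,0,0,0.5]],
  ],
)

```text
t: 8.55
ee_pos: [0.6597, -0.1112, 0.0523]
tcp_rot: [0.0, 0.993, -0.118, 0.0]
contact_force: [-0.2, 0.3, 0.6]
grip_width: 0.0438
grip_force: 0.0
```

```bash
python3 -c "
from h import *
plan(.6585,-.1135,.0275,-13.6)"
```

```text
t 8.55 pos [ 0.6597 -0.1112  0.0523] yaw -13.6 tilt [ 0.001 -0.   ] | turn wz 0.0 shift cm [-0.06  0.25  2.48] j7 -1.85 w 0.0438
```

Emit:
servo_tool(
  targets=[
    [[0,0.2,1,0,0,0,0.5],[0,0,0.8,0,0,0,0.5],[0,0,0.4,0,0,0,0.5],[0,0,0,0,0,0,0.5],[0,0,0,0,0,0,0.5]],
  ],
)

```text
t: 8.97
ee_pos: [0.6587, -0.1125, 0.0289]
tcp_rot: [0.0, 0.993, -0.118, -0.0]
contact_force: [-0.6, 0.2, -0.2]
grip_width: 0.0441
grip_force: 0.0
```

```bash
python3 -c "
from h import *
plan(.6585,-.1135,.0275,-13.6)"
```

```text
t 8.97 pos [ 0.6587 -0.1125  0.0289] yaw -13.6 tilt [-0.001  0.   ] | turn wz 0.0 shift cm [-0.    0.1   0.14] j7 -1.85 w 0.0441
```

Emit:
servo_tool(
  targets=[
    [[0,0,0.1,0,0,0,0.05],[0,0,0,0,0,0,0.05],[0,0,0,0,0,0,0.05],[0,0,0,0,0,0,0.05],[0,0,0,0,0,0,0.05]],
  ],
  force=20,
)

```text
t: 9.38
ee_pos: [0.6591, -0.1128, 0.0284]
tcp_rot: [0.0, 0.993, -0.118, 0.0]
contact_force: [-0.5, -1.4, 0.0]
grip_width: 0.014
grip_force: 0.6
```

Emit:
servo_tool(
  targets=[
    [[0,0,0,0,0,0,0.05],[0,0,0,0,0,0,0.05]],
  ],
)

```text
t: 9.55
ee_pos: [0.659, -0.1128, 0.0283]
tcp_rot: [0.0, 0.993, -0.118, 0.0]
contact_force: [0.7, 0.3, 0.6]
grip_width: 0.0134
grip_force: 20.0
```

```bash
python3 -c "
from h import *
plan(.386,.254,.15,-31)"
```

```text
t 9.55 pos [ 0.659  -0.1128  0.0283] yaw -13.6 tilt [ 0. -0.] | turn wz 17.4 shift cm [-42.29 -17.38 -12.17] j7 -1.85 w 0.0134
```

```bash
python3 - <<'E'
from h import *
from scipy.optimize import least_squares
S=[(26,17,66,17),(26,-17,66,-17),(66,-17,66,17),(-51,-50,-51,50),(-51,50,-17,50),(-51,-50,-17,-50),(-17,17,-17,50),(-17,-50,-17,-17)]
for n in (["w2"],["w3"],["w2","w3"]):
    q=[]
    for k in n:
        W=np.load(k+".npz")["W"];h=W[...,2]
        q.append(W[(h>.008)&(h<.013)&(np.hypot(W[...,0]-.386,W[...,1]-.254)<.09)])
    q=np.vstack(q)[:,:2]*1000
    def f(v):
        c,s=np.cos(v[2]),np.sin(v[2]);d=q-v[:2];x=d[:,0]*c+d[:,1]*s;y=-d[:,0]*s+d[:,1]*c
        return np.min([np.hypot(x-np.clip(x,a,e),y-np.clip(y,b,g)) for a,b,e,g in S],0)
    r=least_squares(f,[386,254,np.radians(-31)],loss="soft_l1",f_scale=2);print(n,len(q),r.x[:2].round(1),np.degrees(r.x[2]).round(2),np.median(r.fun).round(2))
v=r.x;plan(v[0]/1e3,v[1]/1e3,.15,np.degrees(v[2]))
E
```

```text
['w2'] 845 [386.  253.4] -30.93 1.3
['w3'] 560 [386.1 253.8] -30.76 1.17
['w2', 'w3'] 1405 [386.  253.6] -30.87 1.21
t 9.55 pos [ 0.659  -0.1128  0.0283] yaw -13.6 tilt [ 0. -0.] | turn wz 17.3 shift cm [-42.23 -17.43 -12.17] j7 -1.85 w 0.0134
```

Emit:
servo_tool(
  targets=[
    [[0,0,-1,0,0,0,0.05],[0,0,-3,0,0,0,0.05],[0,0,-4,0,0,0,0.05],[0,0,-3,0,0,0,0.05],[0,0,-1,0,0,0,0.05]],
  ],
)

```text
t: 9.97
ee_pos: [0.6617, -0.1127, 0.1542]
tcp_rot: [-0.0, 0.993, -0.118, 0.004]
contact_force: [0.9, 0.6, -0.2]
grip_width: 0.0138
grip_force: 20.0
```

```bash
python3 -c "
from h import *
print(telemetry.get_obs()['contact_force'])
plan(.386,.2536,.15)"
```

```text
[ 0.87441741  0.58915853 -0.24647791]
t 9.97 pos [ 0.6617 -0.1127  0.1542] yaw -13.6 tilt [ 0.008 -0.001] | turn wz 0 shift cm [-35.39 -29.14   0.42] j7 -1.82 w 0.0138
```

Emit:
servo_tool(
  targets=[
    [[-2.93,-2.43,0,0,0,0,0.05],[-2.93,-2.43,0,0,0,0,0.05],[-2.93,-2.43,0,0,0,0,0.05],[-2.93,-2.43,0,0,0,0,0.05],[-2.93,-2.43,0,0,0,0,0.05]],
  ],
)

```text
t: 10.38
ee_pos: [0.5432, 0.041, 0.1479]
tcp_rot: [0.0, 0.993, -0.118, -0.0]
contact_force: [0.3, 1.2, -0.9]
grip_width: 0.0135
grip_force: 20.0
```

Emit:
servo_tool(
  targets=[
    [[-2.93,-2.43,0,0,0,0,0.05],[-2.93,-2.43,0,0,0,0,0.05],[-2.93,-2.43,0,0,0,0,0.05],[-2.93,-2.43,0,0,0,0,0.05],[-2.93,-2.43,0,0,0,0,0.05]],
  ],
)

```text
t: 10.8
ee_pos: [0.4293, 0.1933, 0.1481]
tcp_rot: [0.0, 0.993, -0.118, -0.0]
contact_force: [0.7, 0.4, -1.9]
grip_width: 0.0131
grip_force: 20.0
```

Emit:
servo_tool(
  targets=[
    [[-2.93,-2.43,0,0,0,0,0.05],[-2.93,-2.43,0,0,0,0,0.05],[0,0,0,0,0,4,0.05],[0,0,0,0,0,4,0.05],[0,0,0,0,0,0,0.05]],
  ],
)

```text
t: 11.22
ee_pos: [0.3846, 0.2538, 0.148]
tcp_rot: [0.0, 0.982, -0.187, -0.0]
contact_force: [0.8, 0.3, -1.5]
grip_width: 0.0136
grip_force: 20.0
```

```bash
python3 - <<'E'
from h import *
plan(.386,.2536,.06,-30.9)
c,W,o=wrist("pics/w4.png");np.savez("w4.npz",W=W)
E
```

```text
t 11.22 pos [0.3846 0.2538 0.148 ] yaw -21.6 tilt [-0. -0.] | turn wz 9.3 shift cm [ 0.13 -0.06  8.8 ] j7 -2.79 w 0.0136
```

View pics/w4.png

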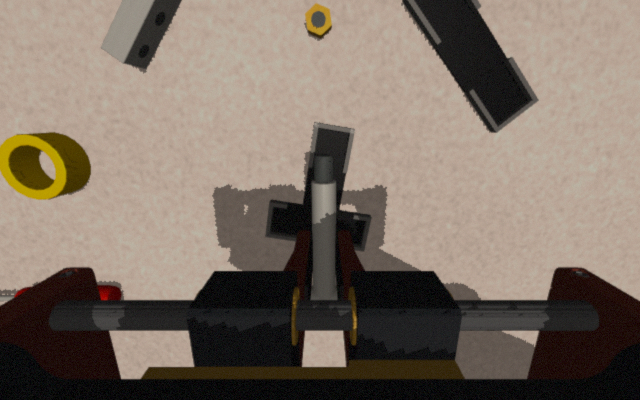

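Key is held level, tip up-image at (322,168), over the T tray. I'll turn a little further, keeping clear of joint 7's limit, and lower.

Emit:
servo_tool(
  targets=[
    [[0.13,-0.06,2,0,0,5,0.05],[0,0,3,0,0,0,0.05],[0,0,3,0,0,0,0.05],[0,0,1.8,0,0,0,0.05],[0,0,0,0,0,0,0.05]],
  ],
)

```text
t: 11.68
ee_pos: [0.3851, 0.2513, 0.047]
tcp_rot: [0.003, 0.973, -0.229, -0.002]
contact_force: [-0.3, -0.4, -0.7]
grip_width: 0.0135
grip_force: 20.0
```

Emit:
servo_tool(
  targets=[
    [[0,0,0,0,0,0,0.05],[0,0,0,0,0,0,0.05],[0,0,0,0,0,0,0.05]],
  ],
)

```text
t: 11.93
ee_pos: [0.3879, 0.2539, 0.0515]
tcp_rot: [-0.001, 0.973, -0.23, 0.001]
contact_force: [0.3, 0.1, -0.6]
grip_width: 0.0133
grip_force: 20.0
```

```bash
python3 - <<'E'
from h import *
plan(.386,.2536,.032,-30.9)
E
```

```text
t 11.93 pos [0.3879 0.2539 0.0515] yaw -26.6 tilt [0.002 0.002] | turn wz 4.3 shift cm [-0.15  0.12  1.95] j7 -2.92 w 0.0133
```

Emit:
servo_tool(
  targets=[
    [[-0.15,0.1,0.5,0,0,-1,0.05],[0,0,0.5,0,0,0,0.05],[0,0,0.4,0,0,0,0.05],[0,0,0.2,0,0,0,0.05],[0,0,0,0,0,0,0.05]],
  ],
)

```text
t: 12.35
ee_pos: [0.3848, 0.253, 0.0336]
tcp_rot: [0.0, 0.975, -0.221, -0.0]
contact_force: [-0.7, 0.3, -0.5]
grip_width: 0.0133
grip_force: 20.0
```

Emit:
servo_tool(
  targets=[
    [[0,0,0.15,0,0,0,0.05],[0,0,0,0,0,0,0.05],[0,0,0,0,0,0,0.05]],
  ],
)

```text
t: 12.6
ee_pos: [0.3851, 0.2532, 0.0326]
tcp_rot: [0.0, 0.975, -0.221, 0.0]
contact_force: [0.5, 0.2, -1.6]
grip_width: 0.0133
grip_force: 20.0
```

```bash
python3 - <<'E'
from h import *
plan(.386,.2536,.032,-30.9)
E
```

```text
t 12.6 pos [0.3851 0.2532 0.0326] yaw -25.6 tilt [ 0. -0.] | turn wz 5.3 shift cm [ 0.05 -0.08  0.06] j7 -2.92 w 0.0133
```

Emit:
servo_tool(
  targets=[
    [[0,0,0.1,0,0,0,0.05],[0,0,0,0,0,0,0.05],[0,0,0,0,0,0,0.25],[0,0,0,0,0,0,0.4],[0,0,0,0,0,0,0.45]],
  ],
)

```text
t: 13.02
ee_pos: [0.3852, 0.2533, 0.0318]
tcp_rot: [-0.0, 0.975, -0.221, 0.0]
contact_force: [0.8, -0.9, -0.5]
grip_width: 0.03
grip_force: 0.0
```

Emit:
servo_tool(
  targets=[
    [[0,0,0,0,0,0,0.45],[0,0,0,0,0,0,0.45],[0,0,-1,0,0,0,0.45],[0,0,-3,0,0,-3,0.45],[0,0,-4,0,0,-7,1]],
  ],
)

```text
t: 13.43
ee_pos: [0.3834, 0.252, 0.1111]
tcp_rot: [0.002, 0.991, -0.134, -0.002]
contact_force: [0.7, 0.3, -0.8]
grip_width: 0.0433
grip_force: 0.0
```

Emit:
servo_tool(
  targets=[
    [[0,0,-4,0,0,-7,1],[0,0,-4,0,0,-7,1],[0,0,-4,0,0,-7,1],[0,0,0,0,0,-7,1],[0,0,0,0,0,-7,1]],
  ],
)

```text
t: 13.85
ee_pos: [0.3863, 0.254, 0.2353]
tcp_rot: [-0.001, 0.985, 0.172, 0.003]
contact_force: [0.2, -0.2, -1.4]
grip_width: 0.0758
grip_force: 0.0
```

```bash
python3 - <<'E'
from h import *
c,W,o=wrist("pics/w5.png");np.savez("w5.npz",W=W)
plan(.5925,.3148,.15,32.2)
h=W[...,2]
p=comp(W,(h>.012)&(h<.04),(.386,.2536),.09);print(len(p),p.mean(0),rect(p),p[:,2].max())
E
```

```text
t 13.9 pos [0.3856 0.2534 0.2339] yaw 20.2 tilt [0.003 0.001] | turn wz -12.0 shift cm [20.78  5.83  8.39] j7 -2.02 w 0.0804
1260 [0.37792803 0.25742033 0.01587241] (array([392.2, 249.6]), array([95.5, 79.3]), -25.5) 0.019408357096771467
```

View pics/w5.png

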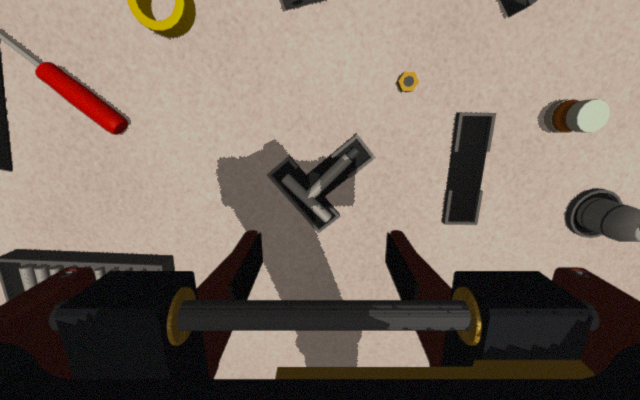

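Key lies inside the T tray, 1 mm from its centre. Bar next.

Emit:
servo_tool(
  targets=[
    [[0,0,0,0,0,-6.9,0.7],[0,0,0,0,0,-6.9,0.7],[0,0,0,0,0,-6.9,0.7],[0,0,0,0,0,-6.9,0.7],[0,0,0,0,0,-6.9,0.7]],
  ],
)

```text
t: 14.32
ee_pos: [0.3847, 0.2529, 0.2318]
tcp_rot: [0.0, 0.891, 0.455, -0.0]
contact_force: [0.4, -0.4, 0.4]
grip_width: 0.0619
grip_force: 0.0
```

Emit:
servo_tool(
  targets=[
    [[0,0,0,0,0,-6.9,0.7],[0,0,0,0,0,-6.9,0.7],[0,0,0,0,0,-6.9,0.7],[0,0,0,0,0,-6.9,0.7],[0,0,0,0,0,-6.9,0.7]],
  ],
)

```text
t: 14.73
ee_pos: [0.3847, 0.2529, 0.2317]
tcp_rot: [0.0, 0.716, 0.699, -0.0]
contact_force: [-0.4, 0.7, 1.0]
grip_width: 0.0614
grip_force: 0.0
```

Emit:
servo_tool(
  targets=[
    [[0,0,0,0,0,-6.9,0.7],[0,0,0,0,0,-6.9,0.7],[0,0,0,0,0,-6.9,0.7],[0,0,0,0,0,-6.9,0.7],[0,0,0,0,0,0,0.7]],
  ],
)

```text
t: 15.15
ee_pos: [0.3847, 0.2528, 0.2317]
tcp_rot: [-0.0, 0.529, 0.849, -0.0]
contact_force: [-0.5, -0.3, -0.3]
grip_width: 0.0615
grip_force: 0.0
```

```bash
python3 - <<'E'
from h import *
plan(.5925,.3148,.06,122.2)
E
```

```text
t 15.15 pos [0.3847 0.2528 0.2317] yaw 116.1 tilt [-0.001 -0.001] | turn wz -6.1 shift cm [-5.83 20.88 17.17] j7 -0.39 w 0.0615
```

Emit:
servo_tool(
  targets=[
    [[0,0,0,0,0,-6.1,0.7],[-0.97,3.48,0,0,0,0,0.7],[-0.97,3.48,0,0,0,0,0.7],[-0.97,3.48,0,0,0,0,0.7],[-0.97,3.48,0,0,0,0,0.7]],
  ],
)

```text
t: 15.57
ee_pos: [0.525, 0.2943, 0.2317]
tcp_rot: [0.0, 0.487, 0.874, -0.0]
contact_force: [0.3, -0.1, 1.1]
grip_width: 0.0611
grip_force: 0.0
```

Emit:
servo_tool(
  targets=[
    [[-0.97,3.48,0,0,0,0,0.7],[-0.97,3.48,2,0,0,0,0.7],[0,0,4,0,0,0,0.7],[0,0,4,0,0,0,0.7],[0,0,4,0,0,0,0.7]],
  ],
)

```text
t: 15.98
ee_pos: [0.5933, 0.3149, 0.09]
tcp_rot: [0.0, 0.487, 0.874, 0.0]
contact_force: [-0.1, -0.6, -0.8]
grip_width: 0.0612
grip_force: 0.0
```

Emit:
servo_tool(
  targets=[
    [[0,0,1,0,0,0,0.7],[0,0,0,0,0,0,0.7],[0,0,0,0,0,0,0.7],[0,0,0,0,0,0,0.7],[0,0,0,0,0,0,0.7]],
  ],
)

```text
t: 16.4
ee_pos: [0.5944, 0.3161, 0.0848]
tcp_rot: [0.001, 0.484, 0.875, 0.002]
contact_force: [0.2, 0.9, 0.2]
grip_width: 0.0613
grip_force: 0.0
```

```bash
python3 - <<'E'
from h import *
plan(.5925,.3148,.031,122.2)
E
```

```text
t 16.4 pos [0.5944 0.3161 0.0848] yaw 122.1 tilt [0.004 0.002] | turn wz -0.1 shift cm [-0.01 -0.23  5.38] j7 -0.33 w 0.0613
```

Emit:
servo_tool(
  targets=[
    [[0,-0.1,2,0,0,0,0.7],[0,0,2,0,0,0,0.7],[0,0,1.1,0,0,0,0.7],[0,0,0,0,0,0,0.7],[0,0,0,0,0,0,0.7]],
  ],
)

```text
t: 16.82
ee_pos: [0.5923, 0.3146, 0.0315]
tcp_rot: [0.0, 0.484, 0.875, 0.0]
contact_force: [0.1, -0.3, 0.1]
grip_width: 0.0612
grip_force: 0.0
```

Emit:
servo_tool(
  targets=[
    [[0,0,0,0,0,0,0.1],[0,0,0,0,0,0,0.1],[0,0,0,0,0,0,0.1],[0,0,0,0,0,0,0.1],[0,0,0,0,0,0,0.1]],
  ],
  force=40,
)

```text
t: 17.23
ee_pos: [0.5923, 0.3146, 0.0312]
tcp_rot: [0.0, 0.484, 0.875, 0.0]
contact_force: [0.0, 0.1, 0.8]
grip_width: 0.0317
grip_force: 0.0
```

Emit:
servo_tool(
  targets=[
    [[0,0,0,0,0,0,0.1],[0,0,0,0,0,0,0.1],[0,0,0,0,0,0,0.1],[0,0,0,0,0,0,0.1]],
  ],
)

```text
t: 17.57
ee_pos: [0.5924, 0.3147, 0.0309]
tcp_rot: [0.0, 0.484, 0.875, 0.0]
contact_force: [1.3, -0.1, 0.7]
grip_width: 0.0199
grip_force: 40.0
```

```bash
python3 - <<'E'
from h import *
plan(.4579,.0847,.13,199)
E
```

```text
t 17.57 pos [0.5924 0.3147 0.0309] yaw 122.1 tilt [0.001 0.001] | turn wz -76.9 shift cm [ 20.21 -17.37  -9.91] j7 -0.36 w 0.0199
```

Emit:
servo_tool(
  targets=[
    [[0,0,-1,0,0,0,0.1],[0,0,-2.5,0,0,0,0.1],[0,0,-3.5,0,0,0,0.1],[0,0,-3,0,0,0,0.1],[0,0,0,0,0,-6.4,0.1]],
  ],
)

```text
t: 17.98
ee_pos: [0.5942, 0.3167, 0.1375]
tcp_rot: [0.002, 0.434, 0.901, 0.004]
contact_force: [1.8, 1.5, -3.0]
grip_width: 0.0198
grip_force: 40.0
```

Emit:
servo_tool(
  targets=[
    [[0,0,0,0,0,-6.4,0.1],[0,0,0,0,0,-6.4,0.1],[0,0,0,0,0,-6.4,0.1],[0,0,0,0,0,-6.4,0.1],[0,0,0,0,0,-6.4,0.1]],
  ],
)

```text
t: 18.4
ee_pos: [0.5912, 0.3136, 0.1302]
tcp_rot: [-0.001, 0.166, 0.986, -0.001]
contact_force: [-0.0, -0.4, -4.1]
grip_width: 0.0199
grip_force: 40.0
```

Emit:
servo_tool(
  targets=[
    [[0,0,0,0,0,-6.4,0.1],[0,0,0,0,0,-6.4,0.1],[0,0,0,0,0,-6.4,0.1],[0,0,0,0,0,-6.4,0.1],[0,0,0,0,0,-6.4,0.1]],
  ],
)

```text
t: 18.82
ee_pos: [0.5913, 0.3135, 0.1302]
tcp_rot: [-0.001, -0.112, 0.994, -0.001]
contact_force: [-0.3, 0.1, -4.2]
grip_width: 0.0197
grip_force: 40.0
```

Emit:
servo_tool(
  targets=[
    [[0,0,0,0,0,-6.4,0.1],[0,0,0,0,0,0,0.1],[0,0,0,0,0,0,0.1],[0,0,0,0,0,0,0.1]],
  ],
)

```text
t: 19.15
ee_pos: [0.5918, 0.314, 0.1304]
tcp_rot: [-0.0, -0.163, 0.987, -0.0]
contact_force: [0.3, -0.2, -4.8]
grip_width: 0.02
grip_force: 40.0
```

```bash
python3 - <<'E'
from h import *
plan(.4579,.0847,.13,199)
E
```

```text
t 19.15 pos [0.5918 0.314  0.1304] yaw -161.2 tilt [-0.001 -0.001] | turn wz -0.2 shift cm [ 20.12 -17.32   0.04] j7 0.87 w 0.02
```

Bar is held (weight reads about 4.8 N). Moving it over its tray: 26.5 cm in 8 rows.

Emit:
servo_tool(
  targets=[
    [[1.5,-1.3,0,0,0,0,0.1],[2.7,-2.3,0,0,0,0,0.1],[2.7,-2.3,0,0,0,0,0.1],[2.7,-2.3,0,0,0,0,0.1],[2.7,-2.3,0,0,0,0,0.1]],
  ],
)

```text
t: 19.57
ee_pos: [0.5086, 0.1739, 0.1307]
tcp_rot: [-0.0, -0.163, 0.987, -0.0]
contact_force: [-0.3, -1.0, -4.0]
grip_width: 0.0195
grip_force: 40.0
```

Emit:
servo_tool(
  targets=[
    [[2.7,-2.3,0,0,0,0,0.1],[2.7,-2.3,0,0,0,0,0.1],[2.4,-2.2,0,0,0,0,0.1],[0,0,2,0,0,0,0.1],[0,0,3,0,0,0,0.1]],
  ],
)

```text
t: 19.98
ee_pos: [0.4596, 0.0827, 0.0823]
tcp_rot: [0.003, -0.161, 0.987, -0.001]
contact_force: [1.0, 0.6, -4.1]
grip_width: 0.0196
grip_force: 40.0
```

Emit:
servo_tool(
  targets=[
    [[0,0,2,0,0,0,0.1],[0,0,0.5,0,0,0,0.1],[0,0,0,0,0,0,0.1],[0,0,0,0,0,0,0.1],[0,0,0,0,0,0,0.1]],
  ],
)

```text
t: 20.4
ee_pos: [0.4591, 0.0863, 0.0569]
tcp_rot: [0.001, -0.165, 0.986, 0.0]
contact_force: [-0.1, -0.8, -4.7]
grip_width: 0.0198
grip_force: 40.0
```

```bash
python3 - <<'E'
from h import *
plan(.4579,.0847,.034,199)
E
```

```text
t 20.4 pos [0.4591 0.0863 0.0569] yaw -161.1 tilt [0.002 0.   ] | turn wz -0.1 shift cm [ 0.16 -0.11  2.29] j7 0.99 w 0.0198
```

Emit:
servo_tool(
  targets=[
    [[0.1,-0.1,0.7,0,0,0,0.1],[0,0,0.6,0,0,0,0.1],[0,0,0.4,0,0,0,0.1],[0,0,0.3,0,0,0,0.1],[0,0,0,0,0,0,0.1]],
  ],
)

```text
t: 20.82
ee_pos: [0.457, 0.0842, 0.035]
tcp_rot: [-0.001, -0.165, 0.986, 0.0]
contact_force: [-0.1, 0.4, -4.5]
grip_width: 0.02
grip_force: 40.0
```

Emit:
servo_tool(
  targets=[
    [[0,0,0.1,0,0,0,0.1],[0,0,0,0,0,0,0.1],[0,0,0,0,0,0,0.1],[0,0,0,0,0,0,0.1]],
  ],
)

```text
t: 21.15
ee_pos: [0.4576, 0.0843, 0.0348]
tcp_rot: [0.0, -0.165, 0.986, 0.0]
contact_force: [-0.7, 0.8, -3.9]
grip_width: 0.0194
grip_force: 40.0
```

```bash
python3 - <<'E'
from h import *
plan(.4579,.0847,.034,199)
E
```

```text
t 21.15 pos [0.4576 0.0843 0.0348] yaw -161.1 tilt [0. 0.] | turn wz -0.1 shift cm [-0.04  0.02  0.08] j7 0.95 w 0.0194
```

Emit:
servo_tool(
  targets=[
    [[0,0,0.1,0,0,0,0.1],[0,0,0,0,0,0,0.1],[0,0,0,0,0,0,0.3],[0,0,0,0,0,0,0.5],[0,0,0,0,0,0,0.5]],
  ],
)

```text
t: 21.57
ee_pos: [0.4579, 0.0845, 0.034]
tcp_rot: [0.0, -0.165, 0.986, 0.0]
contact_force: [0.3, 0.1, -0.1]
grip_width: 0.0362
grip_force: 0.0
```

Emit:
servo_tool(
  targets=[
    [[0,0,0,0,0,0,0.5],[0,0,-1,0,0,0,0.5],[0,0,-3,0,0,0,0.5],[0,0,-4,0,0,0,0.8],[0,0,-4,0,0,0,0.8]],
  ],
)

```text
t: 21.98
ee_pos: [0.4564, 0.0846, 0.1551]
tcp_rot: [-0.001, -0.165, 0.986, 0.0]
contact_force: [0.0, -0.0, 1.2]
grip_width: 0.0539
grip_force: 0.0
```

Emit:
servo_tool(
  targets=[
    [[0,0,-4,0,0,6.5,0.8],[0,0,-4,0,0,6.5,0.8],[0,0,0,0,0,6.5,0.8],[0,0,0,0,0,6.5,0.8],[0,0,0,0,0,6.5,0.8]],
  ],
)

```text
t: 22.4
ee_pos: [0.4576, 0.0844, 0.2353]
tcp_rot: [0.001, 0.121, 0.993, -0.0]
contact_force: [0.8, 0.1, -0.6]
grip_width: 0.0703
grip_force: 0.0
```

Emit:
servo_tool(
  targets=[
    [[0,0,0,0,0,6.5,0.8],[0,0,0,0,0,6.5,0.8],[0,0,0,0,0,6,0.8],[0,0,0,0,0,0,0.8],[0,0,0,0,0,0,0.8]],
  ],
)

```text
t: 22.82
ee_pos: [0.4573, 0.0846, 0.2342]
tcp_rot: [0.0, 0.278, 0.96, -0.0]
contact_force: [0.4, 0.4, 0.2]
grip_width: 0.0702
grip_force: 0.0
```

```bash
python3 - <<'E'
from h import *
c,W,o=wrist("pics/w6.png");np.savez("w6.npz",W=W)
plan(.6722,.1185,.08,147.4)
h=W[...,2]
p=comp(W,(h>.02)&(h<.06),(.458,.085),.09);print("bar",len(p),p.mean(0),rect(p),p[:,2].max())
E
```

```text
t 22.87 pos [0.4573 0.0845 0.234 ] yaw 147.7 tilt [ 0. -0.] | turn wz 0.3 shift cm [-16.27  14.44  15.4 ] j7 0.48 w 0.0701
bar 1805 [0.45522912 0.0849137  0.03461663] (array([457.4,  84.5]), array([119.7,  20.7]), 18.9) 0.03750745861726262
```

View pics/w6.png

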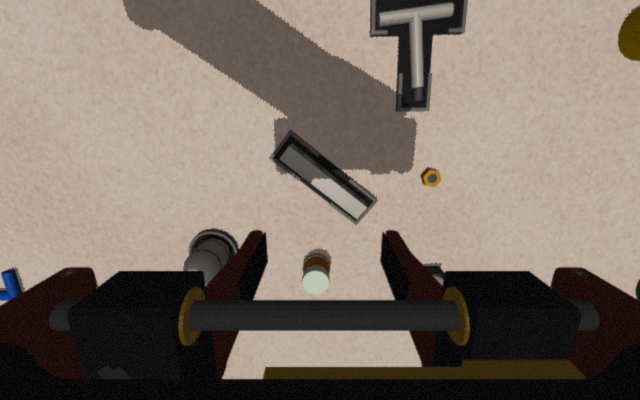

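Bar is centred in its tray (325,177) and the key sits well in the T (418,60). V-block now.

Emit:
servo_tool(
  targets=[
    [[-2.71,2.41,0,0,0,0,0.8],[-2.71,2.41,0,0,0,0,0.8],[-2.71,2.41,0,0,0,0,0.8],[-2.71,2.41,0,0,0,0,0.8],[-2.71,2.41,0,0,0,0,0.8]],
  ],
)

```text
t: 23.28
ee_pos: [0.6381, 0.1128, 0.2334]
tcp_rot: [-0.0, 0.279, 0.96, -0.0]
contact_force: [0.4, 0.0, 0.5]
grip_width: 0.0705
grip_force: 0.0
```

Emit:
servo_tool(
  targets=[
    [[-2.71,2.41,0,0,0,0,0.8],[0,0,4,0,0,0,0.8],[0,0,4,0,0,0,0.8],[0,0,4,0,0,0,0.8],[0,0,3,0,0,0,0.8]],
  ],
)

```text
t: 23.7
ee_pos: [0.6711, 0.1181, 0.0801]
tcp_rot: [-0.002, 0.279, 0.96, -0.0]
contact_force: [-0.0, -0.4, -0.2]
grip_width: 0.0704
grip_force: 0.0
```

Emit:
servo_tool(
  targets=[
    [[0,0,0,0,0,0,0.8],[0,0,0,0,0,0,0.8],[0,0,0,0,0,0,0.8],[0,0,0,0,0,0,0.8],[0,0,0,0,0,0,0.8]],
  ],
)

```text
t: 24.12
ee_pos: [0.6738, 0.1192, 0.0864]
tcp_rot: [0.002, 0.28, 0.96, 0.001]
contact_force: [0.8, 0.4, -0.3]
grip_width: 0.0706
grip_force: 0.0
```

```bash
python3 - <<'E'
from h import *
plan(.6722,.1185,.031,147.4)
E
```

```text
t 24.12 pos [0.6738 0.1192 0.0864] yaw 147.5 tilt [0.004 0.001] | turn wz 0.1 shift cm [ 0.1  -0.14  5.54] j7 0.33 w 0.0706
```

Emit:
servo_tool(
  targets=[
    [[0.1,-0.05,2,0,0,0,0.8],[0,0,2,0,0,0,0.8],[0,0,1.3,0,0,0,0.8],[0,0,0,0,0,0,0.8],[0,0,0,0,0,0,0.8]],
  ],
)

```text
t: 24.53
ee_pos: [0.6713, 0.1188, 0.031]
tcp_rot: [-0.0, 0.28, 0.96, -0.0]
contact_force: [-0.2, 0.1, 0.4]
grip_width: 0.0701
grip_force: 0.0
```

Emit:
servo_tool(
  targets=[
    [[0,0,0,0,0,0,0.35],[0,0,0,0,0,0,0.35],[0,0,0,0,0,0,0.35],[0,0,0,0,0,0,0.35],[0,0,0,0,0,0,0.35]],
  ],
)

```text
t: 24.95
ee_pos: [0.6717, 0.119, 0.0313]
tcp_rot: [0.001, 0.28, 0.96, 0.0]
contact_force: [-0.3, -0.6, 2.5]
grip_width: 0.0419
grip_force: 40.0
```

Emit:
servo_tool(
  targets=[
    [[0,0,0,0,0,0,0.35],[0,0,0,0,0,0,0.35],[0,0,0,0,0,0,0.35]],
  ],
)

```text
t: 25.2
ee_pos: [0.6717, 0.1191, 0.0313]
tcp_rot: [0.0, 0.28, 0.96, 0.0]
contact_force: [0.3, 0.2, 5.5]
grip_width: 0.0416
grip_force: 40.0
```

```bash
python3 - <<'E'
from h import *
plan(.583,-.3272,.15,189.9)
E
```

```text
t 25.2 pos [0.6717 0.1191 0.0313] yaw 147.4 tilt [0.001 0.   ] | turn wz -42.5 shift cm [ 16.41 -42.44 -11.87] j7 0.29 w 0.0416
```

Emit:
servo_tool(
  targets=[
    [[0,0,-1,0,0,0,0.35],[0,0,-3,0,0,0,0.35],[0,0,-4,0,0,0,0.35],[0,0,-4,0,0,0,0.35],[0,0,0,0,0,-6.07,0.35]],
  ],
)

```text
t: 25.62
ee_pos: [0.6745, 0.1207, 0.1592]
tcp_rot: [0.005, 0.229, 0.973, 0.003]
contact_force: [2.4, 0.7, -3.0]
grip_width: 0.0419
grip_force: 40.0
```

Emit:
servo_tool(
  targets=[
    [[0,0,0,0,0,-6.07,0.35],[0,0,0,0,0,-6.07,0.35],[0,0,0,0,0,-6.07,0.35],[0,0,0,0,0,-6.07,0.35],[0,0,0,0,0,-6.07,0.35]],
  ],
)

```text
t: 26.03
ee_pos: [0.6701, 0.118, 0.1498]
tcp_rot: [-0.001, -0.036, 0.999, -0.001]
contact_force: [0.3, 0.1, -4.4]
grip_width: 0.0415
grip_force: 40.0
```

Emit:
servo_tool(
  targets=[
    [[0,0,0,0,0,-6.07,0.35],[0,0,0,0,0,0,0.35],[0,0,0,0,0,0,0.35],[0,0,0,0,0,0,0.35]],
  ],
)

```text
t: 26.37
ee_pos: [0.6707, 0.1185, 0.1502]
tcp_rot: [-0.001, -0.085, 0.996, -0.0]
contact_force: [1.3, -0.3, -3.5]
grip_width: 0.0417
grip_force: 40.0
```

```bash
python3 - <<'E'
from h import *
plan(.583,-.3272,.15,189.9)
W=cloud(dict(np.load("top0.npz")));p=W[(W[...,2]>.04)&(W[...,0]>.45)&(W[...,0]<.75)&(W[...,1]<-.2)&(W[...,1]>-.7)];print(p.min(0),p.max(0))
E
```

```text
t 26.37 pos [0.6707 0.1185 0.1502] yaw -170.2 tilt [-0.001 -0.   ] | turn wz -0.1 shift cm [ 1.63e+01 -4.24e+01  2.00e-02] j7 1.03 w 0.0417
[ 0.59171023 -0.5883586   0.04021514] [ 0.64364291 -0.53358357  0.17521316]
```

Emit:
servo_tool(
  targets=[
    [[0.8,-2,0,0,0,0,0.35],[1.4,-3.6,0,0,0,0,0.35],[1.4,-3.6,0,0,0,0,0.35],[1.4,-3.6,0,0,0,0,0.35],[1.4,-3.6,0,0,0,0,0.35]],
  ],
)

```text
t: 26.78
ee_pos: [0.6357, -0.0554, 0.1507]
tcp_rot: [-0.0, -0.086, 0.996, -0.0]
contact_force: [0.2, 0.5, -4.6]
grip_width: 0.0417
grip_force: 40.0
```

Emit:
servo_tool(
  targets=[
    [[1.4,-3.6,0,0,0,0,0.35],[1.4,-3.6,0,0,0,0,0.35],[1.4,-3.6,0,0,0,0,0.35],[1.4,-3.6,0,0,0,0,0.35],[1.4,-3.6,0,0,0,0,0.35]],
  ],
)

```text
t: 27.2
ee_pos: [0.5977, -0.245, 0.1509]
tcp_rot: [-0.0, -0.085, 0.996, -0.0]
contact_force: [0.4, 0.2, -4.3]
grip_width: 0.042
grip_force: 40.0
```

Emit:
servo_tool(
  targets=[
    [[1.4,-3.6,0,0,0,0,0.35],[1.4,-3.6,0,0,0,0,0.35],[0.1,-0.8,0,0,0,0,0.35],[0,0,2,0,0,0,0.35],[0,0,3,0,0,0,0.35]],
  ],
)

```text
t: 27.62
ee_pos: [0.5856, -0.3294, 0.1032]
tcp_rot: [0.003, -0.084, 0.996, -0.002]
contact_force: [1.5, 1.0, -4.2]
grip_width: 0.0419
grip_force: 40.0
```

Emit:
servo_tool(
  targets=[
    [[0,0,3,0,0,0,0.35],[0,0,1.2,0,0,0,0.35],[0,0,0,0,0,0,0.35],[0,0,0,0,0,0,0.35],[0,0,0,0,0,0,0.35]],
  ],
)

```text
t: 28.03
ee_pos: [0.5853, -0.327, 0.0607]
tcp_rot: [0.001, -0.086, 0.996, -0.001]
contact_force: [-0.1, 0.1, -5.2]
grip_width: 0.0418
grip_force: 40.0
```

```bash
python3 - <<'E'
from h import *
plan(.583,-.3272,.0345,189.9)
E
```

```text
t 28.03 pos [ 0.5853 -0.327   0.0607] yaw -170.1 tilt [ 0.003 -0.001] | turn wz 0.0 shift cm [0.23 0.02 2.62] j7 1.65 w 0.0418
```

Emit:
servo_tool(
  targets=[
    [[0.15,0,0.8,0,0,0,0.35],[0,0,0.7,0,0,0,0.35],[0,0,0.5,0,0,0,0.35],[0,0,0.3,0,0,0,0.35],[0,0,0,0,0,0,0.35]],
  ],
)

```text
t: 28.45
ee_pos: [0.5818, -0.3272, 0.0347]
tcp_rot: [-0.001, -0.087, 0.996, 0.0]
contact_force: [0.2, -0.3, -4.3]
grip_width: 0.0415
grip_force: 40.0
```

Emit:
servo_tool(
  targets=[
    [[0,0,0,0,0,0,0.35],[0,0,0,0,0,0,0.35],[0,0,0,0,0,0,0.35]],
  ],
)

```text
t: 28.7
ee_pos: [0.5826, -0.3273, 0.036]
tcp_rot: [0.0, -0.087, 0.996, -0.0]
contact_force: [0.1, 0.3, -4.3]
grip_width: 0.0418
grip_force: 40.0
```

```bash
python3 - <<'E'
from h import *
plan(.583,-.3272,.0343,189.9)
E
```

```text
t 28.7 pos [ 0.5826 -0.3273  0.036 ] yaw -170.1 tilt [ 0.001 -0.   ] | turn wz 0.0 shift cm [-0.04 -0.    0.17] j7 1.63 w 0.0418
```

Emit:
servo_tool(
  targets=[
    [[0,0,0.1,0,0,0,0.35],[0,0,0.1,0,0,0,0.35],[0,0,0,0,0,0,0.35],[0,0,0,0,0,0,0.6],[0,0,0,0,0,0,0.75]],
  ],
)

```text
t: 29.12
ee_pos: [0.583, -0.3274, 0.0342]
tcp_rot: [0.001, -0.087, 0.996, -0.0]
contact_force: [0.4, -1.2, -0.4]
grip_width: 0.0519
grip_force: 0.0
```

Emit:
servo_tool(
  targets=[
    [[0,0,0,0,0,0,0.75],[0,0,0,0,0,0,0.75],[0,0,-1,0,0,0,0.75],[0,0,-3,0,0,0,0.75],[0,0,-4,0,0,0,0.75]],
  ],
)

```text
t: 29.53
ee_pos: [0.5804, -0.3266, 0.1122]
tcp_rot: [-0.002, -0.087, 0.996, 0.002]
contact_force: [0.4, -1.5, 0.6]
grip_width: 0.0657
grip_force: 0.0
```

Emit:
servo_tool(
  targets=[
    [[0,0,-4,0,0,0,0.75],[0,0,-4,0,0,0,0.75],[0,0,-4,0,0,0,0.75],[0,0,0,0,0,0,0.75],[0,0,0,0,0,0,0.75]],
  ],
)

```text
t: 29.95
ee_pos: [0.5839, -0.3273, 0.2376]
tcp_rot: [0.003, -0.087, 0.996, -0.002]
contact_force: [-0.0, -0.1, -1.1]
grip_width: 0.0657
grip_force: 0.0
```

```bash
python3 - <<'E'
from h import *
c,W,o=wrist("pics/w7.png")
h=W[...,2]
p=comp(W,(h>.02)&(h<.06),(.583,-.327),.09);print("vb",len(p),p.mean(0),rect(p),p[:,2].max())
c=read_camera("top");W=cloud(c);h=W[...,2]
cv2.imwrite("pics/top1.png",c["frame"][100:300,160:460])
for n,xy,lo,r in [("chuck",(.464,-.102),.02,.05),("bar",(.458,.085),.02,.08),("key",(.386,.254),.01,.09),("jar",(.557,.01),.02,.05)]:
    p=comp(W,(h>lo)&(h<.1),xy,r);print(n,p.mean(0).round(3),rect(p))
E
```

```text
vb 2042 [ 0.58178005 -0.32733501  0.03541856] (array([ 583.5, -327. ]), array([70.4, 41.8]), 9.6) 0.04150335510369718
chuck [ 0.459 -0.1    0.061] (array([ 461. , -101.2]), array([40.6, 40. ]), -1.4)
bar [0.454 0.085 0.034] (array([455.5,  85.9]), array([120.6,  20.6]), 19.1)
key [0.373 0.258 0.016] (array([383. , 265.6]), array([102.9,  75.4]), -2.3)
jar [0.553 0.009 0.046] (array([554.2,   9.3]), array([33.6, 33. ]), -38.1)
```

View pics/w7.png

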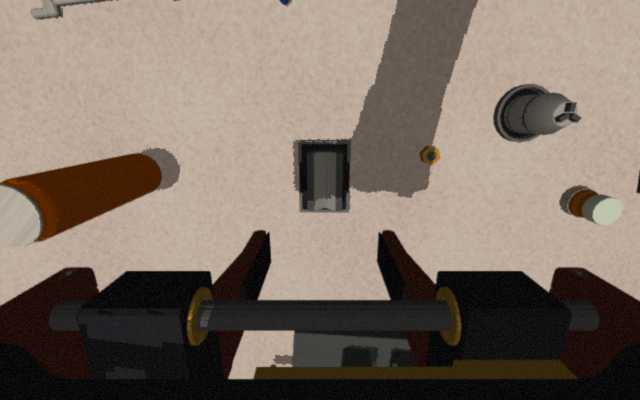

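View pics/top1.png

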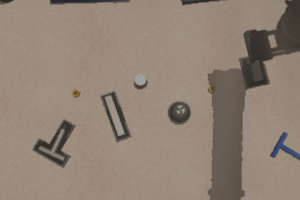

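The V-block lies in its wide tray (324,176), at (583.5, -327.0) mm. The top view shows the key, bar and chuck in their holders and the jar where it was, and the gripper is clear. Handing in.

```bash
python3 -c "
from workcell import job
print(job.finish_job())"
```

```text
the job is handed in; nothing more can be done
None
```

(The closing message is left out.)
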